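# Pick out the medium-strength hammer spring and lay it in the parts tray

## Robot

A 6-joint arm with a two-finger parallel gripper is mounted at the origin on the work surface. World frame = base frame: x ahead of the robot, y to its left, z up, the work surface at z = 0. Lengths are in m, angles in rad, forces in N, time in s.
With the tool pointing down it reaches from about 0.375 to 0.825 m from the base axis. Payload 5.5 kg.
Tool frame: the origin (TCP) lies at the very end of the fingers, on their centre line; the grasp point (between the pads) lies 19 mm behind it; z points along the fingers, y is the direction in which the jaws open and shut (so a half turn about z gives the same grasp; the last joint's range is limited). The gripper opens to 85 mm and grips with 20 to 120 N. Pads are 22 mm wide; open, the fingers measure 114 mm over their backs; the gripper's body (76 mm by 85 mm) begins 54 mm behind the grasp point. The pads swing forward as they close: fully open they stand 13 mm farther back than shut.
Start: joints at [-1.334, 0.314, -0.047, 1.21, 0, 1.571], TCP at [0.141, -0.583, 0.231] pointing down, gripper open.
Joint ranges: [-2.67, 2.67], [-0.69, 1.73], [-1.03, 1.25], [-2.08, 2.16], [-1.42, 1.45], [-3.14, 3.14]. Speed limits (rad/s): [2.39, 2.39, 3.01, 3.14, 3.14, 3.14].

## Interface

Orientations are given as [roll, pitch, yaw] about the fixed x, y, z axes, in that order (R = Rz(yaw) Ry(pitch) Rx(roll)).
In Python, from station import r, vision, sign_off gives the robot as it stands. The module is installed in compiled form; this text tells all that it offers.
- The arm moves only by the tool servo_tool, never from a script. Its argument "series" is a list of rows, each a list of 6 numbers: the shift along the tool's x, y, z in cm, then the turn, a rotation vector about the tool's x, y, z in degrees. In form: [[tx, ty, tz, rx, ry, rz], ...]. A call has 1 to 20 rows; each row is the pose to reach, as a shift and turn from the pose commanded when the call began, along the tool's axes at that moment; what a row does not reach only later rows make up. A row lasts 1/12 s, in which the tool goes at most 41.7 mm and 7.16 degrees, less where a joint would pass 70% of its speed; a pose out of reach is approached as far as the arm can. A call with a gripper value outside its range is refused whole. "claw" is the opening in per cent of the stroke, from 0 (shut) to 100 (fully open), set as the call begins (left out, the last holds). The fingers move at their own pace and stop on an object; the grip force is fixed at half the most. Time passes only in rows, so rows that repeat a pose let the fingers close. It gives the time, the measured TCP pose, the force and the opening at its end, in the units of the state.
- r.get_obs(): the state, without advancing time (a new reading comes with each control period).
- vision.camera(name): name is "side" or "top" or "wrist"; returns (picture, depth): 480x640x3 uint8, red, green, blue; 480x640 float32, m along the optical axis (not along the pixel's ray), 0 where there is no reading.
- vision.camera_info(name): a dict with "mtx" (3x3 intrinsics, pixels), "eye" and "attitude" of the camera in the world; the wrist camera has in their place "tool_from_camera" (4x4, takes a point from camera to tool coordinates, whose origin is the TCP and whose axes are the flange's). Camera axes: x right, y down, z forward; pixel columns grow to the right and rows downward; lengths in m; the calibration is good to about 2 mm. A picture is of the moment at which its call begins: read the wrist's pose just before it. camera_info takes no time and is no camera call.
- sign_off(): hands the job in, once; it reports no verdict.
Trained networks look in the newest picture that a camera, given by its name, has taken for a name from the list of things; names that differ only in an ending like _2 or _b are one class to them, and where a whole thing is asked for, a point or a joint stands for the part that bears it (a point fixed in the world has none). Each returns a list of dicts, best first, with "p" (0 to 1); they miss things now and then, are a little off and sometimes report something else, mostly with a low value. They report only what shows in the picture. A call takes as long as a camera call. They do not tell look-alikes from the thing itself.
- vision.look_for(camera, target): "centre" ([x, y, z] in m, in world coordinates, good to about 4 mm: the middle of the surface that is visible of it).
- vision.regions_of(camera, target): "region" (480x640 bool, what is visible of it).
- vision.landmark_of(camera, target): "centre" ([x, y, z] in m, in world coordinates, good to about 4 mm: a listed point, or the origin of a listed thing).
The state is a dict: "time": time; "joint_pos": joint angles; "joint_velocities": joint speeds; "joint_torque": joint torques, N m; "position": TCP position; "eef_rot": TCP orientation; "force": force on the tool from outside, world axes, zero at the start; "moment": the same for the moment, N m; "grip_width": finger opening in m.
Only numpy, scipy, OpenCV 4.12 (cv2) and the standard library are available. Lean on these libraries where they do the work, as an engineer would, in place of code of your own. Each camera call takes 0.05 s, during which the arm holds its last target.

## Task

Three look-alike hammer-spring units of different strengths have got mixed up on the mat: find the medium one by pressing straight down on the rivet half-way along the leaf with 6 N (its leaf gives about 4 mm there, the strong one 1.5 mm, the weak one 7.5 mm), and lay it flat, without dropping it, in the empty T-shaped compartment of the green parts tray, broad foot in the broad end. Once it lies there, press its rivet again with 6 N, give or take 1 N, for half a second, to be sure that the right spring is in the kit, then let go of it. Never load a leaf with as much as 15 N, and leave the other two units and everything else on the bench where they are.

Things in the scene. Friction and masses are not known exactly. Their poses are not given: they have to be found in the camera images.
- unit_a: Hammer-spring unit a, loose, about 215 g, strength not known beforehand (a, b, c look alike). Brass sole 110 long, 4 thick, T-shaped: broad foot 34 long x 40 wide, then a stem 76 x 20. A clamp post stands on the foot; a steel leaf runs from it, out over the stem. Origin: underside of the sole, half-way along; x towards the leaf's tip, y across, z up.
- post_a (a point): Centre of the brass clamp post of unit a: 22 long x 24 wide, flat top 33 mm above the sole's underside (two screw heads 2 mm higher). This point is 16.5 mm above the underside, on the centre line, 42 mm from the unit's middle towards the foot's end; axes as the unit's. Grip the post across its 24 mm width, by its upper 20 mm.
- leaf_a: Bare steel leaf of unit a, 82 x 14 mm, bends as a linear spring about its root. Origin: its root at the post's face, 27 mm above the bench; x to its free tip, z up. 6 N at the rivet bends a strong one 1.5 mm there, a medium one 4 mm, a weak one 7.5 mm; a banking screw stops it at 10 mm. The contacts yield too: a tool pressing with 6 N travels 0.5 to 1 mm further than the leaf bends.
- rivet_a (a point): Top of the domed steel rivet (10 mm across, 5 mm high) at mid-length of the leaf of unit a: where to press. 52 mm from the post's centre towards the leaf's tip, 41 mm from the leaf's root; 32 mm above the bench when unloaded; it moves with the leaf.
- unit_b: Hammer-spring unit b, loose, about 215 g, strength not known beforehand (a, b, c look alike). Brass sole 110 long, 4 thick, T-shaped: broad foot 34 long x 40 wide, then a stem 76 x 20. A clamp post stands on the foot; a steel leaf runs from it, out over the stem. Origin: underside of the sole, half-way along; x towards the leaf's tip, y across, z up.
- post_b (a point): Centre of the brass clamp post of unit b: 22 long x 24 wide, flat top 33 mm above the sole's underside (two screw heads 2 mm higher). This point is 16.5 mm above the underside, on the centre line, 42 mm from the unit's middle towards the foot's end; axes as the unit's. Grip the post across its 24 mm width, by its upper 20 mm.
- leaf_b: Bare steel leaf of unit b, 82 x 14 mm, bends as a linear spring about its root. Origin: its root at the post's face, 27 mm above the bench; x to its free tip, z up. 6 N at the rivet bends a strong one 1.5 mm there, a medium one 4 mm, a weak one 7.5 mm; a banking screw stops it at 10 mm. The contacts yield too: a tool pressing with 6 N travels 0.5 to 1 mm further than the leaf bends.
- rivet_b (a point): Top of the domed steel rivet (10 mm across, 5 mm high) at mid-length of the leaf of unit b: where to press. 52 mm from the post's centre towards the leaf's tip, 41 mm from the leaf's root; 32 mm above the bench when unloaded; it moves with the leaf.
- unit_c: Hammer-spring unit c, loose, about 215 g, strength not known beforehand (a, b, c look alike). Brass sole 110 long, 4 thick, T-shaped: broad foot 34 long x 40 wide, then a stem 76 x 20. A clamp post stands on the foot; a steel leaf runs from it, out over the stem. Origin: underside of the sole, half-way along; x towards the leaf's tip, y across, z up.
- post_c (a point): Centre of the brass clamp post of unit c: 22 long x 24 wide, flat top 33 mm above the sole's underside (two screw heads 2 mm higher). This point is 16.5 mm above the underside, on the centre line, 42 mm from the unit's middle towards the foot's end; axes as the unit's. Grip the post across its 24 mm width, by its upper 20 mm.
- leaf_c: Bare steel leaf of unit c, 82 x 14 mm, bends as a linear spring about its root. Origin: its root at the post's face, 27 mm above the bench; x to its free tip, z up. 6 N at the rivet bends a strong one 1.5 mm there, a medium one 4 mm, a weak one 7.5 mm; a banking screw stops it at 10 mm. The contacts yield too: a tool pressing with 6 N travels 0.5 to 1 mm further than the leaf bends.
- rivet_c (a point): Top of the domed steel rivet (10 mm across, 5 mm high) at mid-length of the leaf of unit c: where to press. 52 mm from the post's centre towards the leaf's tip, 41 mm from the leaf's root; 32 mm above the bench when unloaded; it moves with the leaf.
- tray: Green parts tray with white compartments, fixed, 175 x 120 mm; floor 2 mm and walls 12 mm above the bench. One compartment is empty and T-shaped inside: broad end 43 x 49 mm, then a narrow part 78 long x 29 wide; a unit fits one way round, with about 4.5 mm play each way. The small parts in the others stay below 12 mm. Origin: underside centre; x along the T towards its narrow end.
- tray_broad_end (a point): In the broad end of the tray's empty compartment: where the centre of the unit's post (16.5 mm above its underside) comes to lie when the unit lies flat and centred there, 18.5 mm above the bench. x points from the broad end along the narrow part, the way the leaf's tip must point; z up.
- loupe: Black eyepiece loupe, 34 mm across, 38 mm tall, loose; origin at its underside. Leave alone.
- dust_dome: Clear dust dome with a knob on a black base, 40 mm across, 47 mm tall, loose; origin at its underside. Leave alone.
- blower: Rubber blower bulb in a wooden cup, 56 mm across, 85 mm tall, loose; origin at its underside. Leave alone.
- movement: Brass clock movement on a stand, 65 x 95 mm on plan, 159 mm tall, loose and heavy; origin at its underside. Leave alone.
Mind the look-alikes: they are no part of the job. Leave any white look-alike of the unit_b alone.

How it is judged:
On the way:
1. a unit lying in the T-shaped compartment is pressed straight down on its rivet by the fingers with 6 N (4.7 to 7.3 N) and gives as the medium spring does (2.6 to 5.4 mm), for a quarter of a second (((x of post_a in the frame of tray_broad_end between -0.007 and 0.007 m and y of post_a in the frame of tray_broad_end between -0.007 and 0.007 m and z of post_a in the frame of tray_broad_end between -0.003 and 0.003 m and x of rivet_a in the frame of tray_broad_end above 0 m and angle between the x axis of unit_a and the x axis of tray_broad_end, either way round below 0.15 rad and angle between unit_a's own z axis and vertical below 0.04 rad and contact force between the fingers and leaf_a between 4.7 and 7.3 N and horizontal distance between the grasp point and rivet_a below 0.015 m and z of rivet_a in the frame of unit_a between 0.0267 and 0.0295 m) or (x of post_b in the frame of tray_broad_end between -0.007 and 0.007 m and y of post_b in the frame of tray_broad_end between -0.007 and 0.007 m and z of post_b in the frame of tray_broad_end between -0.003 and 0.003 m and x of rivet_b in the frame of tray_broad_end above 0 m and angle between the x axis of unit_b and the x axis of tray_broad_end, either way round below 0.15 rad and angle between unit_b's own z axis and vertical below 0.04 rad and contact force between the fingers and leaf_b between 4.7 and 7.3 N and horizontal distance between the grasp point and rivet_b below 0.015 m and z of rivet_b in the frame of unit_b between 0.0267 and 0.0295 m) or (x of post_c in the frame of tray_broad_end between -0.007 and 0.007 m and y of post_c in the frame of tray_broad_end between -0.007 and 0.007 m and z of post_c in the frame of tray_broad_end between -0.003 and 0.003 m and x of rivet_c in the frame of tray_broad_end above 0 m and angle between the x axis of unit_c and the x axis of tray_broad_end, either way round below 0.15 rad and angle between unit_c's own z axis and vertical below 0.04 rad and contact force between the fingers and leaf_c between 4.7 and 7.3 N and horizontal distance between the grasp point and rivet_c below 0.015 m and z of rivet_c in the frame of unit_c between 0.0267 and 0.0295 m))), for 0.25 s.
At the end, for the whole second after the job is handed in: The unit so proved lies flat and at rest on the floor of the T-shaped compartment, foot in the broad end (post within 7 mm of its place each way, 3 mm in height, tilt under 0.04 rad); the other two units are within 20 mm of where they were (((x of post_a in the frame of tray_broad_end between -0.007 and 0.007 m and y of post_a in the frame of tray_broad_end between -0.007 and 0.007 m and z of post_a in the frame of tray_broad_end between -0.003 and 0.003 m and x of rivet_a in the frame of tray_broad_end above 0 m and angle between the x axis of unit_a and the x axis of tray_broad_end, either way round below 0.15 rad and angle between unit_a's own z axis and vertical below 0.04 rad and linear speed of unit_a below 0.02 m/s and distance of each of post_b, post_c from where it was at the start of the episode below 0.02 m) or (x of post_b in the frame of tray_broad_end between -0.007 and 0.007 m and y of post_b in the frame of tray_broad_end between -0.007 and 0.007 m and z of post_b in the frame of tray_broad_end between -0.003 and 0.003 m and x of rivet_b in the frame of tray_broad_end above 0 m and angle between the x axis of unit_b and the x axis of tray_broad_end, either way round below 0.15 rad and angle between unit_b's own z axis and vertical below 0.04 rad and linear speed of unit_b below 0.02 m/s and distance of each of post_a, post_c from where it was at the start of the episode below 0.02 m) or (x of post_c in the frame of tray_broad_end between -0.007 and 0.007 m and y of post_c in the frame of tray_broad_end between -0.007 and 0.007 m and z of post_c in the frame of tray_broad_end between -0.003 and 0.003 m and x of rivet_c in the frame of tray_broad_end above 0 m and angle between the x axis of unit_c and the x axis of tray_broad_end, either way round below 0.15 rad and angle between unit_c's own z axis and vertical below 0.04 rad and linear speed of unit_c below 0.02 m/s and distance of each of post_a, post_b from where it was at the start of the episode below 0.02 m))); the robot touches nothing.
It fails at once if a leaf is pressed with 15 N or more (contact force between the fingers and leaf_a above 15 N or contact force between the fingers and leaf_b above 15 N or contact force between the fingers and leaf_c above 15 N).
It fails at once if a unit is dropped: out of the fingers while more than 20 mm above its resting height ((height (world z) of post_a above 0.04 m and contact force between the fingers and unit_a below 0.05 N) or (height (world z) of post_b above 0.04 m and contact force between the fingers and unit_b below 0.05 N) or (height (world z) of post_c above 0.04 m and contact force between the fingers and unit_c below 0.05 N)).
It fails at once if the loupe, the dust dome, the blower or the clock movement is moved 15 mm or more (distance of any of loupe, dust_dome, blower, movement from where it was at the start of the episode above 0.015 m).
It also fails if it takes over 70 s, if anything falls off the work surface, if the arm or the gripper's body presses on something with over 40 N, if the wrist force passes 120 N, or if a joint passes its speed limit or range.

## Working session

There is one attempt and no reset: what is moved stays moved. The work goes in short steps, Python scripts to look and compute and a tool call to move; the robot and the scene stay as the last step left them, time stands still between calls to the robot, and variables do not carry over. Pictures are saved under pics/ and viewed, and the job is handed in when it is done.

Besides the shell and the picture viewer there is one more tool, called after ">>>" as name(argument=value, ...), one argument or row to a line, values as JSON. servo_tool: Moves the arm, as the interface text tells. Its arguments: {"type":"object","properties":{"series":{"type":"array","items":{"type":"array","items":{"type":"number"}}},"claw":{"type":"number"}},"required":["series"]}

```bash
mkdir -p pics; cat > h.py <<'E'
import numpy as np, cv2
from station import r, vision, sign_off
from scipy.spatial.transform import Rotation as Ro
def save(n,f): 
    p,d=vision.camera(n); cv2.imwrite(f,p[:,:,::-1]); np.save('pics/'+n+'_d.npy',d); np.save('pics/'+n+'_p.npy',p); return p,d
E
python3 - <<'E'
from h import *
o=r.get_obs(); print(o)
for n in ['top','side']:
    p,d=save(n,f'pics/{n}0.png'); print(n,vision.camera_info(n))
    for t in ['post_a','rivet_a','unit_a','tray_broad_end','tray','loupe','dust_dome','blower','movement']:
        try:
            print(n,t,[(round(x['p'],2),np.round(x['centre'],3).tolist()) for x in vision.landmark_of(n,t)])
        except Exception as e: print(t,e)
print(vision.camera_info('wrist'))
E
```

```text
{'time': 0.0, 'joint_pos': array([-1.33404495e+00,  3.14239084e-01, -4.80902580e-02,  1.21018371e+00,
       -1.58289047e-05,  1.57079356e+00]), 'joint_velocities': array([ 7.41569189e-05,  7.56142039e-05,  5.28060055e-05,  1.06891685e-03,
       -7.54276573e-04, -8.23723658e-04]), 'joint_torque': array([ 1.66181391e-03, -5.39588141e+01,  3.39750302e+01,  1.93646934e-02,
        7.97531743e-05, -1.90225785e-05]), 'position': array([ 0.14058667, -0.58270158,  0.23042183]), 'eef_rot': array([-3.13987593e+00,  1.58241357e-05,  2.36754173e-01]), 'force': array([ 0.40628781,  0.18693023, -0.59587228]), 'moment': array([ 0.00077233, -0.00258427, -0.00564116]), 'grip_width': 0.08517894396890194}
top {'mtx': array([[462.51085863,   0.        , 331.76853026],
       [  0.        , 462.51085863, 236.54086278],
       [  0.        ,   0.        ,   1.        ]]), 'eye': array([ 0.3624841 , -0.07117445,  0.92809492]), 'attitude': array([-2.90970492,  0.00478435, -1.46176034])}
top post_a [(0.96, [0.542, 0.041, 0.017]), (0.86, [0.501, -0.328, 0.017]), (0.82, [0.487, -0.231, 0.015]), (0.8, [0.432,
[... 1838 characters left out ...]
 0.0])]
side dust_dome [(0.96, [0.521, -0.083, 0.001]), (0.49, [0.525, -0.376, 0.03])]
side blower [(0.67, [0.379, 0.1, 0.002])]
side movement [(0.57, [0.741, 0.086, -0.001])]
{'mtx': array([[332.73648165,   0.        , 322.05496233],
       [  0.        , 332.73648165, 236.5424342 ],
       [  0.        ,   0.        ,   1.        ]]), 'tool_from_camera': array([[ 3.56985795e-05, -9.65610367e-01, -2.59993496e-01,
         6.60071211e-02],
       [ 9.99999786e-01,  2.04376645e-04, -6.21744919e-04,
        -2.13738462e-04],
       [ 6.53499938e-04, -2.59993418e-01,  9.65610167e-01,
        -1.42950741e-01],
       [ 0.00000000e+00,  0.00000000e+00,  0.00000000e+00,
         1.00000000e+00]])}
```

View pics/top0.png

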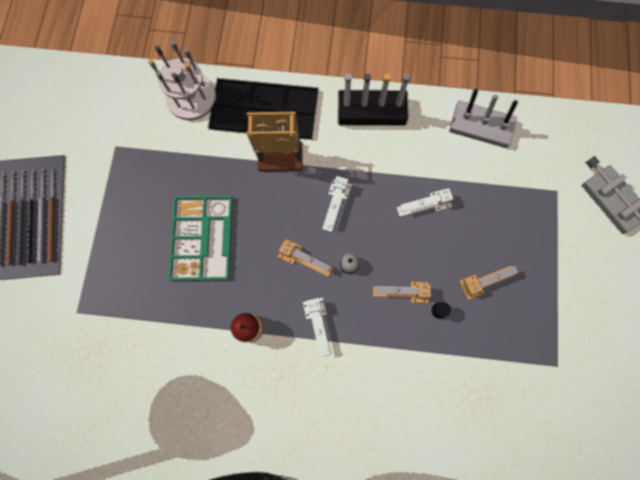

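View pics/side0.png

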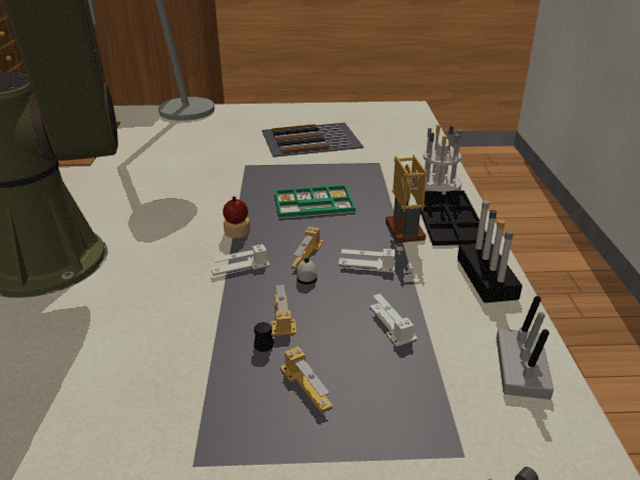

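>>> servo_tool(
  series=[
    [44.3,-27.9,0,0,0,0],
    [44.3,-27.9,0,0,0,0],
    [44.3,-27.9,0,0,0,0],
    [44.3,-27.9,0,0,0,0],
    [44.3,-27.9,0,0,0,0],
    [44.3,-27.9,0,0,0,0],
    [44.3,-27.9,0,0,0,0],
    [44.3,-27.9,0,0,0,0],
    [44.3,-27.9,0,0,0,0],
    [44.3,-27.9,0,0,0,0],
    [44.3,-27.9,0,0,0,0],
    [44.3,-27.9,0,0,0,0],
    [44.3,-27.9,0,0,0,0],
    [44.3,-27.9,0,0,0,0],
    [44.3,-27.9,0,0,0,0],
    [44.3,-27.9,0,0,0,0],
  ],
  claw=0,
)

```text
time: 2.33
position: [0.5055, -0.2084, 0.2312]
eef_rot: [3.141, 0.001, 0.237]
force: [-0.4, -0.6, -0.4]
grip_width: -0.0005
```

```bash
cat >> h.py <<'E'
def Tw():
    o=r.get_obs(); T=np.eye(4); T[:3,:3]=Ro.from_euler('xyz',o['eef_rot']).as_matrix(); T[:3,3]=o['position']; return T
def cam(n,T=None):
    i=vision.camera_info(n)
    if n=='wrist': C=(Tw() if T is None else T)@np.array(i['tool_from_camera'])
    else:
        C=np.eye(4); C[:3,:3]=Ro.from_euler('xyz',i['attitude']).as_matrix(); C[:3,3]=i['eye']
    return i['mtx'],C
def toimg(K,C,P):
    q=(np.atleast_2d(P)-C[:3,3])@C[:3,:3]; return np.c_[q[:,0]/q[:,2]*K[0,0]+K[0,2],q[:,1]/q[:,2]*K[1,1]+K[1,2]]
def atz(K,C,u,v,z):
    d=C[:3,:3]@np.array([(u-K[0,2])/K[0,0],(v-K[1,2])/K[1,1],1]); return C[:3,3]+d*(z-C[2,3])/d[2]
def cloud(K,C,d):
    v,u=np.mgrid[:480,:640]; p=np.stack([(u-K[0,2])/K[0,0]*d,(v-K[1,2])/K[1,1]*d,d],-1); return p@C[:3,:3].T+C[:3,3]
def go(p,yaw=None):
    T=Tw(); d=T[:3,:3].T@(np.array(p)-T[:3,3])*100; print('tool shift cm',np.round(d,2))
    if yaw is not None:
        y0=r.get_obs()['eef_rot'][2]; dy=(yaw-y0+np.pi)%(2*np.pi)-np.pi; print('rz deg',round(-np.degrees(dy),1))
E
python3 - <<'E'
from h import *
o=r.get_obs(); print(o['joint_pos'].round(3), o['time'])
K,C=cam('wrist'); p,d=save('wrist','pics/w1.png'); np.save('pics/C1.npy',C)
for t in ['post_a','rivet_a','tray_broad_end']:
    print(t,[(round(x['p'],2),np.round(x['centre'],4).tolist(),toimg(K,C,x['centre']).round().tolist()) for x in vision.landmark_of('wrist',t)])
E
```

```text
[-0.391  0.214 -0.178  1.18  -0.     2.514] 2.3333
post_a [(0.76, [0.505, -0.33, 0.019], [[429.0, 236.0]]), (0.66, [0.4353, -0.0209, 0.0171], [[143.0, 231.0]]), (0.64, [0.6796, -0.2633, 0.0165], [[420.0, 50.0]]), (0.55, [0.5425, 0.0396, 0.0156], [[94.0, 118.0]]), (0.17, [0.4863, -0.2202, 0.026], [[329.0, 231.0]])]
rivet_a [(0.92, [0.6323, -0.0382, 0.0327], [[174.0, 37.0]]), (0.92, [0.6615, -0.2205, 0.0299], [[374.0, 55.0]]), (0.91, [0.5211, -0.0051, 0.0328], [[127.0, 150.0]]), (0.7, [0.526, -0.3715, 0.0327], [[477.0, 230.0]]), (0.67, [0.3824, -0.0431, 0.0307], [[152.0, 284.0]]), (0.65, [0.48, -0.179, 0.0276], [[290.0, 228.0]])]
tray_broad_end []
```

View pics/w1.png

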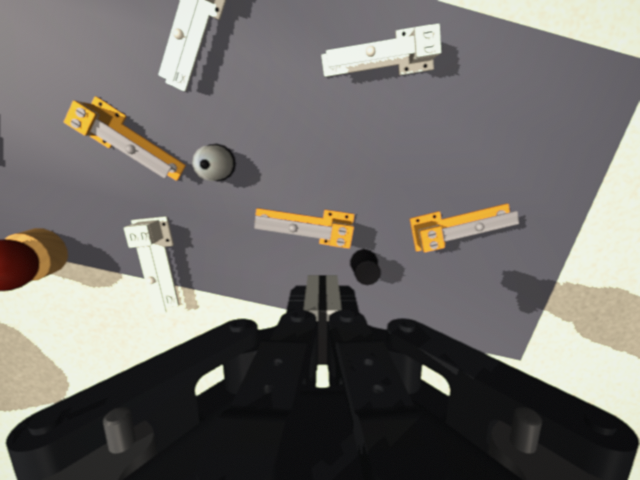

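```bash
python3 - <<'E'
from h import *
K=vision.camera_info('wrist')['mtx']; C=np.load('pics/C1.npy'); d=np.load('pics/wrist_d.npy'); P=cloud(K,C,d)
p=np.load('pics/wrist_p.npy')
for n,(u,v) in dict(U1=(131,149),U2=(293,228),U3=(479,227)).items():
    print(n,atz(K,C,u,v,.031).round(4),P[v,u].round(4))
for n,(u,v) in dict(U1=(131,149),U2=(310,228),U3=(460,227)).items():
    c=p[v-60:v+60,u-70:u+70,::-1]; cv2.imwrite(f'pics/c_{n}.png',cv2.resize(c,None,fx=2.9,fy=2.9,interpolation=cv2.INTER_CUBIC))
ims=[cv2.imread(f'pics/c_{n}.png') for n in('U1','U2','U3')]
cv2.imwrite('pics/crop1.png',cv2.resize(np.vstack([np.hstack(ims[:2]),np.hstack([ims[2],ims[2]*0])]),(800,686)[:2]) [:600])
# posts top z>.03
o=P[...,2]
for n,(x,y) in dict(U1=(.542,.041),U2=(.485,-.232),U3=(.503,-.33)).items():
    m=(abs(P[...,2]-.034)<.005)&(np.hypot(P[...,0]-x,P[...,1]-y)<.02); print(n,m.sum(),P[m].mean(0).round(4))
E
```

```text
U1 [ 0.5228 -0.0077  0.031 ] [ 0.523  -0.0086  0.0327]
U2 [ 0.4815 -0.182   0.031 ] [ 0.4818 -0.1821  0.0322]
U3 [ 0.5288 -0.3734  0.031 ] [ 0.5289 -0.373   0.0317]
U1 722 [0.5409 0.0404 0.0335]
U2 490 [ 0.4864 -0.233   0.0335]
U3 512 [ 0.5058 -0.3285  0.0333]
```

View pics/crop1.png

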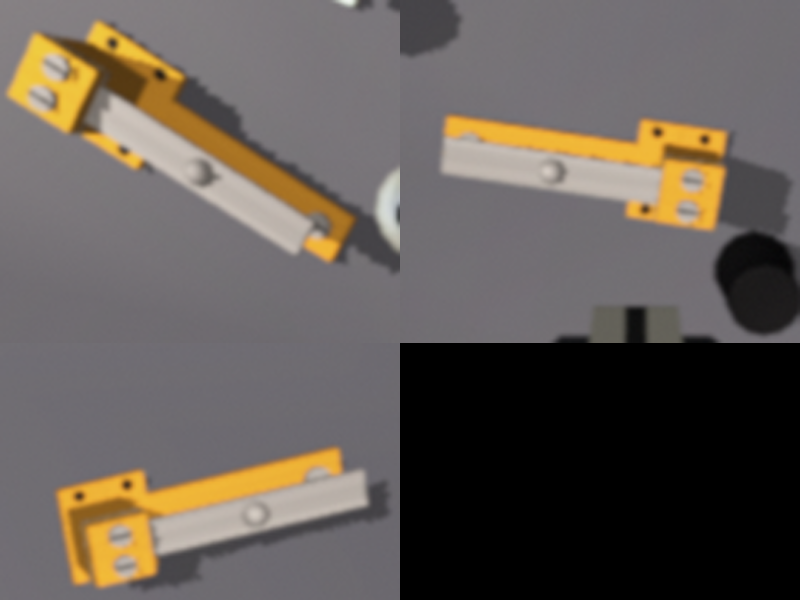

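```bash
python3 - <<'E'
from h import *
go([.482,-.182,.040])
E
```

```text
tool shift cm [-1.62 -3.18 19.14]
```

>>> servo_tool(
  series=[
    [-1.6,-3.2,3,0,0,0],
    [-1.6,-3.2,7,0,0,0],
    [-1.6,-3.2,11,0,0,0],
    [-1.6,-3.2,15,0,0,0],
    [-1.6,-3.2,17.5,0,0,0],
    [-1.6,-3.2,18.6,0,0,0],
    [-1.6,-3.2,19.1,0,0,0],
    [-1.6,-3.2,19.1,0,0,0],
    [-1.6,-3.2,19.1,0,0,0],
    [-1.6,-3.2,19.1,0,0,0],
  ],
)

```text
time: 3.37
position: [0.4846, -0.1816, 0.0422]
eef_rot: [3.14, -0.003, 0.237]
force: [0.3, 0.4, -0.8]
grip_width: 0.0
```

```bash
python3 - <<'E'
from h import *
p,d=save('wrist','pics/w2.png')
print(r.get_obs()['position'],r.get_obs()['force'])
E
```

```text
[ 0.48450469 -0.18146972  0.04212474] [ 0.42320226 -1.1756493  -0.29827134]
```

View pics/w2.png

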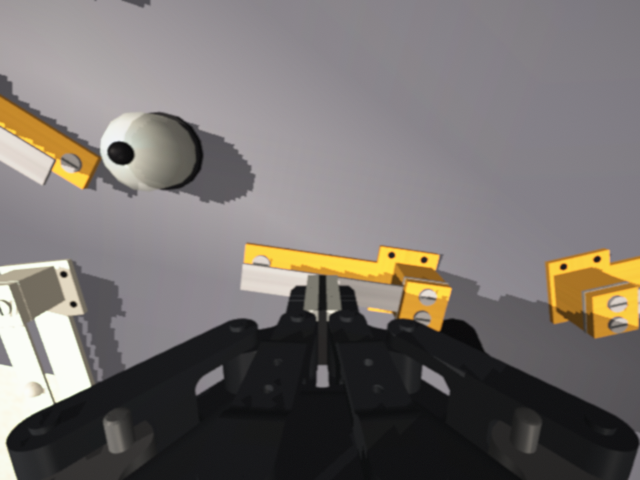

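>>> servo_tool(
  series=[
    [-0.2,0,0.4,0,0,0],
    [-0.2,0,0.8,0,0,0],
    [-0.2,0,0.9,0,0,0],
    [-0.2,0,0.9,0,0,0],
    [-0.2,0,0.9,0,0,0],
  ],
)

```text
time: 3.83
position: [0.4808, -0.1812, 0.0313]
eef_rot: [-3.142, 0.0, 0.237]
force: [-0.4, 0.4, 0.0]
grip_width: -0.0005
```

>>> servo_tool(
  series=[
    [0,0,0.05,0,0,0],
    [0,0,0.1,0,0,0],
    [0,0,0.1,0,0,0],
    [0,0,0.1,0,0,0],
  ],
)

```text
time: 4.17
position: [0.4809, -0.1812, 0.0303]
eef_rot: [-3.141, 0.0, 0.237]
force: [0.0, 0.6, 1.1]
grip_width: -0.0001
```

>>> servo_tool(
  series=[
    [0,0,0.05,0,0,0],
    [0,0,0.1,0,0,0],
    [0,0,0.1,0,0,0],
    [0,0,0.1,0,0,0],
  ],
)

```text
time: 4.5
position: [0.4809, -0.1812, 0.0293]
eef_rot: [-3.141, 0.0, 0.237]
force: [-0.5, 0.1, 3.0]
grip_width: -0.0
```

>>> servo_tool(
  series=[
    [0,0,0.05,0,0,0],
    [0,0,0.1,0,0,0],
    [0,0,0.1,0,0,0],
    [0,0,0.1,0,0,0],
  ],
)

```text
time: 4.83
position: [0.4809, -0.1811, 0.0283]
eef_rot: [-3.141, -0.0, 0.237]
force: [0.0, 0.6, 2.8]
grip_width: -0.0
```

>>> servo_tool(
  series=[
    [0,0,0.05,0,0,0],
    [0,0,0.1,0,0,0],
    [0,0,0.1,0,0,0],
    [0,0,0.1,0,0,0],
  ],
)

```text
time: 5.17
position: [0.481, -0.1812, 0.0273]
eef_rot: [-3.141, -0.0, 0.237]
force: [-0.4, 1.4, 3.3]
grip_width: 0.0001
```

>>> servo_tool(
  series=[
    [0,0,0.05,0,0,0],
    [0,0,0.1,0,0,0],
    [0,0,0.1,0,0,0],
    [0,0,0.1,0,0,0],
  ],
)

```text
time: 5.5
position: [0.4809, -0.1812, 0.0263]
eef_rot: [-3.142, -0.0, 0.237]
force: [-1.7, 1.4, 3.4]
grip_width: 0.0001
```

>>> servo_tool(
  series=[
    [0,0,0.05,0,0,0],
    [0,0,0.05,0,0,0],
    [0,0,0.05,0,0,0],
  ],
)

```text
time: 5.75
position: [0.4809, -0.1812, 0.0258]
eef_rot: [-3.142, -0.0, 0.237]
force: [-1.2, 1.4, 4.2]
grip_width: -0.0001
```

```bash
python3 - <<'E'
from h import *
go([.523,-.008,.036])
E
```

```text
tool shift cm [  8.15 -15.85  -1.02]
```

>>> servo_tool(
  series=[
    [0,0,-3.5,0,0,0],
    [0.5,-0.5,-6.5,0,0,0],
    [3,-4,-7.5,0,0,0],
    [5,-8,-7.5,0,0,0],
    [7,-12,-7.5,0,0,0],
    [8.1,-15,-6.5,0,0,0],
    [8.1,-15.8,-4,0,0,0],
    [8.1,-15.8,-2,0,0,0],
    [8.1,-15.8,-1,0,0,0],
    [8.1,-15.8,-1,0,0,0],
    [8.1,-15.8,-1,0,0,0],
    [8.1,-15.8,-1,0,0,0],
  ],
)

```text
time: 6.75
position: [0.5235, -0.0093, 0.0367]
eef_rot: [3.141, -0.001, 0.236]
force: [-0.3, 0.8, 0.5]
grip_width: -0.0002
```

>>> servo_tool(
  series=[
    [0,0,0.2,0,0,0],
    [0,0,0.4,0,0,0],
    [0,0,0.4,0,0,0],
    [0,0,0.4,0,0,0],
  ],
)

```text
time: 7.08
position: [0.5228, -0.0089, 0.0321]
eef_rot: [3.141, -0.001, 0.236]
force: [0.7, -0.3, 0.1]
grip_width: -0.0004
```

>>> servo_tool(
  series=[
    [0,0,0.05,0,0,0],
    [0,0,0.1,0,0,0],
    [0,0,0.15,0,0,0],
    [0,0,0.15,0,0,0],
  ],
)

```text
time: 7.42
position: [0.5228, -0.0088, 0.0304]
eef_rot: [3.141, -0.0, 0.237]
force: [-0.9, -1.2, 2.3]
grip_width: 0.0001
```

>>> servo_tool(
  series=[
    [0,0,0.05,0,0,0],
    [0,0,0.1,0,0,0],
    [0,0,0.1,0,0,0],
    [0,0,0.1,0,0,0],
  ],
)

```text
time: 7.75
position: [0.5227, -0.0088, 0.0294]
eef_rot: [3.141, -0.0, 0.237]
force: [-1.1, -2.4, 3.4]
grip_width: -0.0001
```

>>> servo_tool(
  series=[
    [0,0,0.05,0,0,0],
    [0,0,0.05,0,0,0],
    [0,0,0.05,0,0,0],
  ],
)

```text
time: 8.0
position: [0.5227, -0.0088, 0.0289]
eef_rot: [3.141, -0.0, 0.237]
force: [0.2, -2.1, 3.7]
grip_width: 0.0006
```

>>> servo_tool(
  series=[
    [0,0,0.05,0,0,0],
    [0,0,0.1,0,0,0],
    [0,0,0.1,0,0,0],
    [0,0,0.1,0,0,0],
  ],
)

```text
time: 8.33
position: [0.5227, -0.0088, 0.0279]
eef_rot: [3.141, -0.0, 0.237]
force: [-0.7, -2.4, 5.6]
grip_width: 0.0
```

>>> servo_tool(
  series=[
    [0,0,0.05,0,0,0],
    [0,0,0.1,0,0,0],
    [0,0,0.1,0,0,0],
    [0,0,0.1,0,0,0],
  ],
)

```text
time: 8.67
position: [0.5227, -0.0088, 0.027]
eef_rot: [3.141, -0.0, 0.237]
force: [-1.1, -3.8, 7.0]
grip_width: 0.0002
```

```bash
python3 - <<'E'
from h import *
go([.541,.041,.09],1.214)
E
```

```text
tool shift cm [ 2.95 -4.41 -6.3 ]
rz deg -56.0
```

>>> servo_tool(
  series=[
    [0,0,-2,0,0,0],
    [0,0,-4,0,0,0],
    [1,-1.5,-6.3,0,0,-7],
    [2,-3,-6.3,0,0,-14],
    [2.95,-4.4,-6.3,0,0,-21],
    [2.95,-4.4,-6.3,0,0,-28],
    [2.95,-4.4,-6.3,0,0,-35],
    [2.95,-4.4,-6.3,0,0,-42],
    [2.95,-4.4,-6.3,0,0,-49],
    [2.95,-4.4,-6.3,0,0,-56],
    [2.95,-4.4,-6.3,0,0,-56],
    [2.95,-4.4,-6.3,0,0,-56],
    [2.95,-4.4,-6.3,0,0,-56],
    [2.95,-4.4,-6.3,0,0,-56],
  ],
  claw=58,
)

```text
time: 9.83
position: [0.5408, 0.0412, 0.0897]
eef_rot: [-3.141, -0.0, 1.212]
force: [0.3, -0.0, -0.0]
grip_width: 0.0495
```

```bash
python3 - <<'E'
from h import *
K,C=cam('wrist'); p,d=save('wrist','pics/w3.png'); np.save('pics/C3.npy',C)
print(toimg(K,C,[.541,.041,.033]))
for t in ['post_a','rivet_a','tray_broad_end','tray']:
    print(t,[(round(x['p'],2),np.round(x['centre'],4).tolist(),toimg(K,C,x['centre']).round().tolist()) for x in vision.landmark_of('wrist',t)])
E
```

```text
[[322.41735653 255.81093136]]
post_a [(0.87, [0.5421, 0.0389, 0.0175], [[325.0, 251.0]]), (0.84, [0.687, -0.048, 0.0208], [[565.0, 294.0]])]
rivet_a [(0.85, [0.385, -0.0415, 0.0324], [[163.0, 426.0]]), (0.62, [0.5192, -0.0029, 0.0326], [[315.0, 325.0]]), (0.58, [0.6332, -0.0374, 0.0296], [[492.0, 312.0]])]
tray_broad_end [(0.64, [0.4855, 0.1876, 0.0225], [[141.0, 53.0]])]
tray [(0.71, [0.52, -0.0024, 0.0336], [[316.0, 325.0]])]
```

View pics/w3.png

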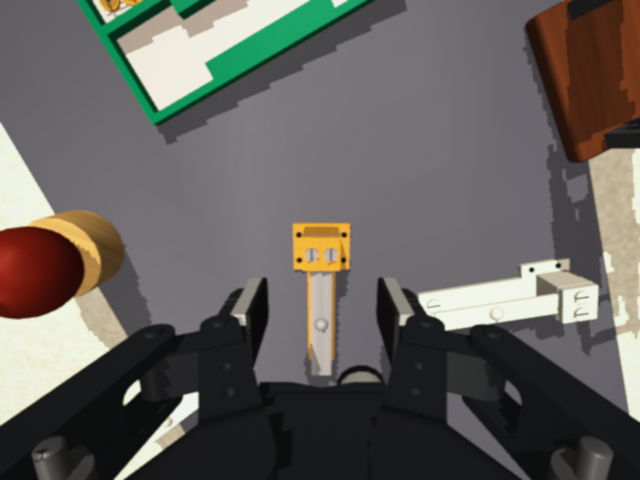

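>>> servo_tool(
  series=[
    [0,0,3,0,0,0],
    [0,0,5.5,0,0,0],
    [0,0,7,0,0,0],
    [0,0,7.7,0,0,0],
    [0,0,7.7,0,0,0],
    [0,0,7.7,0,0,0],
    [0,0,7.7,0,0,0],
  ],
)

```text
time: 10.67
position: [0.5421, 0.0411, 0.0139]
eef_rot: [3.14, -0.001, 1.214]
force: [0.7, -0.0, 0.0]
grip_width: 0.0496
```

>>> servo_tool(
  series=[
    [0,0,0,0,0,0],
    [0,0,0,0,0,0],
    [0,0,0,0,0,0],
    [0,0,0,0,0,0],
    [0,0,0,0,0,0],
    [0,0,0,0,0,0],
    [0,0,0,0,0,0],
    [0,0,0,0,0,0],
  ],
  claw=0,
)

```text
time: 11.33
position: [0.5419, 0.0413, 0.0141]
eef_rot: [3.14, -0.001, 1.214]
force: [-1.9, 0.9, 5.4]
grip_width: 0.0227
```

>>> servo_tool(
  series=[
    [0,0,-0.5,0,0,0],
    [0,0,-1.5,0,0,0],
    [0,0,-3,0,0,0],
    [0,0,-5,0,0,0],
    [0,0,-7,0,0,0],
    [0,0,-8,0,0,0],
    [0,0,-8,0,0,0],
    [0,0,-8,0,0,0],
  ],
)

```text
time: 12.0
position: [0.5414, 0.0411, 0.0932]
eef_rot: [3.14, -0.001, 1.214]
force: [0.2, 0.0, -3.1]
grip_width: 0.0228
```

```bash
python3 - <<'E'
from h import *
K,C=cam('wrist'); p,d=save('wrist','pics/w4.png'); np.save('pics/C4.npy',C)
o=r.get_obs();print(o['position'],o['force'],o['moment'],o['grip_width'])
p,d=save('top','pics/t4.png')
E
```

```text
[0.54051259 0.04102333 0.09229273] [-0.76961944  0.12311523 -2.24271873] [ 0.02925754 -0.01322532 -0.03819637] 0.022813350640980962
```

View pics/w4.png

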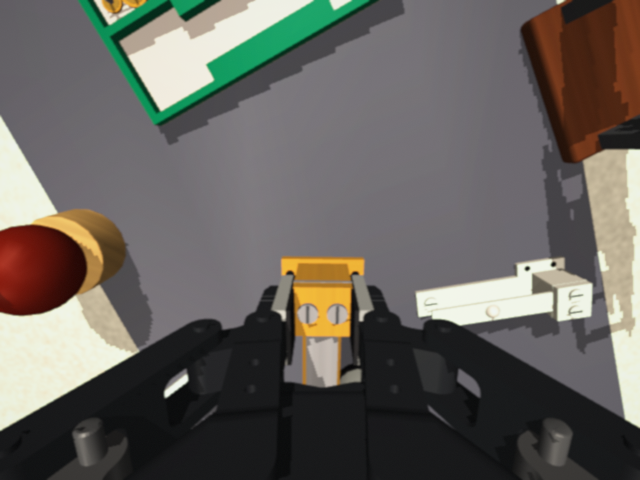

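```bash
python3 - <<'E'
from h import *
K=vision.camera_info('wrist')['mtx'];M=np.array(vision.camera_info('wrist')['tool_from_camera'])
for uv in [(308,314),(338,314),(323,314)]: print(atz(K,M,*uv,-.021).round(4))
p=np.load('pics/top_p.npy'); K,C=cam('top')
hsv=cv2.cvtColor(p,cv2.COLOR_RGB2HSV); m=((hsv[...,0]>60)&(hsv[...,0]<90)&(hsv[...,1]>120)).astype(np.uint8)
n,l,s,c=cv2.connectedComponentsWithStats(m); i=1+np.argmax(s[1:,4]); ys,xs=np.where(l==i); print(s[i])
W=np.array([atz(K,C,x,y,.012)[:2] for x,y in zip(xs,ys)]).astype(np.float32)
R=cv2.minAreaRect(W); print(R)
d=np.load('pics/top_d.npy'); P=cloud(K,C,d)
cv2.imwrite('pics/t4c.png',cv2.resize(p[185:295,150:260,::-1],None,fx=5,fy=5,interpolation=cv2.INTER_CUBIC))
go([.487,.1845,.15],3.14)
E
```

```text
[ 0.0008 -0.0057 -0.021 ]
[ 0.0008  0.0065 -0.021 ]
[ 0.0008  0.0004 -0.021 ]Traceback (most recent call last):
  File "<stdin>", line 6, in <module>
    return _wrapfunc(a, 'argmax', axis=axis, out=out, **kwds)
    return bound(*args, **kwds)
ValueError: attempt to get argmax of an empty sequence
```

```bash
python3 - <<'E'
from h import *
K,C=cam('top'); p=cv2.imread('pics/top0.png')[:,:,::-1].copy()
hsv=cv2.cvtColor(p,cv2.COLOR_RGB2HSV); m=((hsv[...,0]>60)&(hsv[...,0]<90)&(hsv[...,1]>120)).astype(np.uint8)
n,l,s,c=cv2.connectedComponentsWithStats(m); i=1+np.argmax(s[1:,4]); ys,xs=np.where(l==i); print(s[i])
W=np.array([atz(K,C,x,y,.012)[:2] for x,y in zip(xs,ys)]).astype(np.float32)
print(cv2.minAreaRect(W))
cv2.imwrite('pics/t0c.png',cv2.resize(p[185:295,150:260,::-1],None,fx=5,fy=5,interpolation=cv2.INTER_CUBIC))
go([.487,.1845,.15],3.14)
E
```

```text
[ 169  196   63   84 1036]
((0.5478478074073792, 0.22263294458389282), (0.1742517203092575, 0.11934428662061691), 6.727518558502197)
tool shift cm [11.59 -9.99 -5.82]
rz deg -110.3
```

View pics/t0c.png

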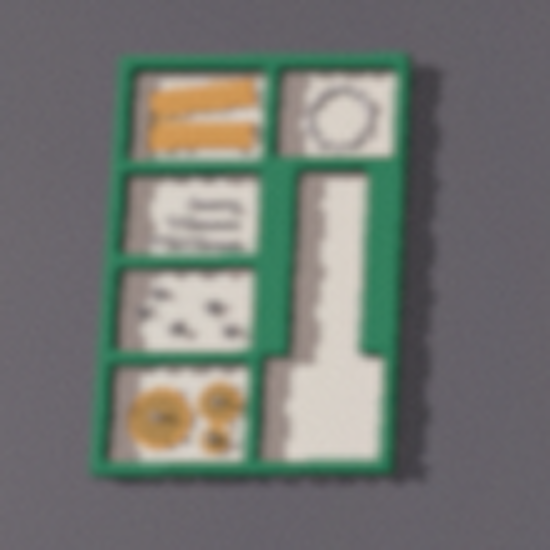

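>>> servo_tool(
  series=[
    [0,0,-3,0,0,-4],
    [0,0,-5.8,0,0,-11],
    [2,-2,-5.8,0,0,-18],
    [4,-4,-5.8,0,0,-25],
    [6,-6,-5.8,0,0,-32],
    [8,-8,-5.8,0,0,-39],
    [10,-9,-5.8,0,0,-46],
    [11,-9.7,-5.8,0,0,-53],
    [11.6,-10,-5.8,0,0,-60],
    [11.6,-10,-5.8,0,0,-67],
    [11.6,-10,-5.8,0,0,-74],
    [11.6,-10,-5.8,0,0,-81],
    [11.6,-10,-5.8,0,0,-88],
    [11.6,-10,-5.8,0,0,-95],
    [11.6,-10,-5.8,0,0,-102],
    [11.6,-10,-5.8,0,0,-109],
    [11.6,-10,-5.8,0,0,-114],
    [11.6,-10,-5.8,0,0,-117],
    [11.6,-10,-5.8,0,0,-117],
    [11.6,-10,-5.8,0,0,-117],
  ],
)

```text
time: 13.77
position: [0.487, 0.1844, 0.1496]
eef_rot: [-3.141, -0.002, -3.029]
force: [-0.4, -0.2, -2.9]
grip_width: 0.0228
```

```bash
python3 - <<'E'
from h import *
K,C=cam('wrist'); p,d=save('wrist','pics/w5.png'); np.save('pics/C5.npy',C)
o=r.get_obs();print(o['position'],o['eef_rot'],o['force'],o['grip_width'],o['joint_pos'][5])
p,d=save('side','pics/s5.png')
E
```

```text
[0.48712477 0.18441251 0.14987639] [-3.14112259e+00 -1.67474105e-03 -3.02854788e+00] [ 0.48746391 -0.57126916 -3.28463586] 0.022934798122583873 0.24888210591579032
```

View pics/w5.png

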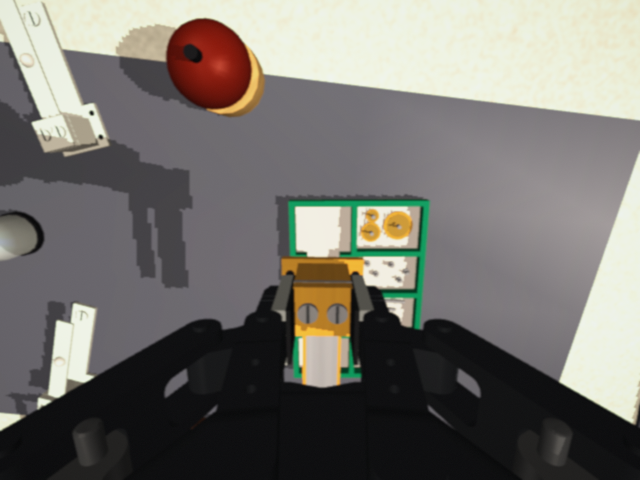

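View pics/s5.png

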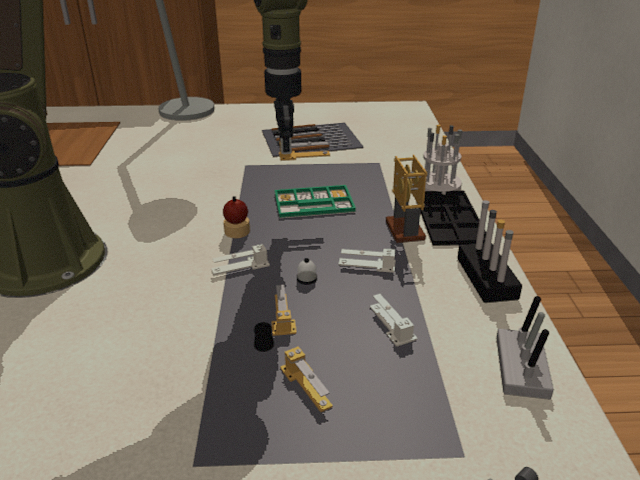

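```bash
python3 - <<'E'
from h import *
p=np.load('pics/wrist_p.npy')
cv2.imwrite('pics/w5c.png',cv2.resize(p[190:340,270:440,::-1],None,fx=4,fy=4,interpolation=cv2.INTER_CUBIC))
K=vision.camera_info('wrist')['mtx']; C=np.load('pics/C5.npy')
hsv=cv2.cvtColor(p,cv2.COLOR_RGB2HSV)
m=(hsv[...,0]>60)&(hsv[...,0]<90)&(hsv[...,1]>100)
for u in (310,330,370,400): 
    v=np.where(m[180:220,u])[0]+180; print(u,v)
for v in (215,225,240): print(v,np.where(m[v,270:440])[0]+270)
E
```

```text
310 [200 201 202 203 204 205]
330 [199 200 201 202 203 204 205]
370 [200 201 202 203 204 205]
400 [199 200 201 202 203 204 205]
215 [288 289 290 291 292 293 294 352 353 354 355 356 421 422 423 424 425 426
 427 428]
225 [289 290 291 292 293 294 352 353 354 355 356 420 421 422 423 424 425 426
 427]
240 [289 290 291 292 293 294 351 352 353 354 355 419 420 421 422 423 424 425
 426]
```

View pics/w5c.png

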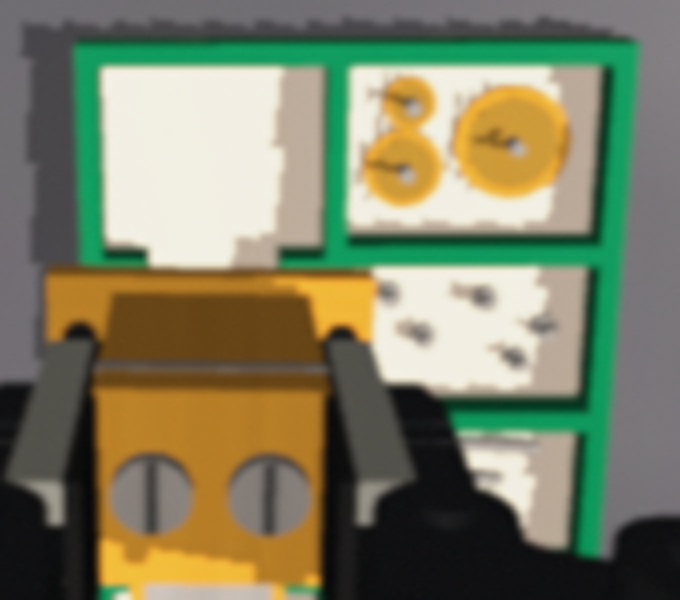

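```bash
python3 - <<'E'
from h import *
K=vision.camera_info('wrist')['mtx']; C=np.load('pics/C5.npy')
Pw=lambda u,v,z=.012: atz(K,C,u,v,z)
L=[Pw(294.7,215),Pw(294.7,240)];R=[Pw(351.5,215),Pw(350.7,240)]
for q in L+R: print(q.round(4))
a=Pw(288.3,201);b=Pw(428.7,200); print('outer',a.round(4),b.round(4),np.linalg.norm(a-b), 'dir',np.arctan2(*(b-a)[1::-1])-np.pi/2)
t=[Pw(300,206),Pw(345,206)]; print(t[0].round(4),t[1].round(4))
d=np.array([np.cos(.117),np.sin(.117),0]); n=np.array([-d[1],d[0],0])
for q in L+R: print('n',q@n)
c=(np.mean([q@n for q in L+R])); x=np.mean([q@d for q in t])+.0175
pc=c*n+x*d; print('post target',pc)
# outer-based
print('outer x',a@d,b@d,'inner',[q@d for q in t],'n',a@n,b@n)
go([pc[0],pc[1],.15],np.pi+.117)
E
```

```text
[0.4804 0.1604 0.012 ]
[0.5026 0.1624 0.012 ]
[0.4749 0.2088 0.012 ]
[0.4971 0.2111 0.012 ]
outer [0.469  0.1538 0.012 ] [0.4547 0.2722 0.012 ] 0.11916971976059833 dir 0.12016055226863553
[0.4722 0.1641 0.012 ] [0.4678 0.2022 0.012 ]
n 0.10317114754580672
n 0.10260638803109004
n 0.1519439005366399
n 0.15166704515692747
post target [0.48734042 0.18550419 0.        ]
outer x 0.48375555697878 0.4833789154776897 inner [np.float64(0.48808618066575143), np.float64(0.4882400776027674)] n 0.09804290395799804 0.21721202852052557
tool shift cm [-0.02  0.1   0.01]
rz deg -0.2
```

>>> servo_tool(
  series=[
    [0,0.1,2,0,0,0],
    [0,0.1,5,0,0,0],
    [0,0.1,8,0,0,0],
    [0,0.1,10.5,0,0,0],
    [0,0.1,11.5,0,0,0],
    [0,0.1,11.5,0,0,0],
    [0,0.1,11.5,0,0,0],
  ],
)

```text
time: 14.45
position: [0.4876, 0.1857, 0.036]
eef_rot: [-3.141, -0.001, -3.027]
force: [0.4, -0.7, -1.7]
grip_width: 0.0227
```

```bash
python3 - <<'E'
from h import *
K,C=cam('wrist'); p,d=save('wrist','pics/w6.png'); np.save('pics/C6.npy',C)
o=r.get_obs();print(o['position'],o['eef_rot'],o['force'],o['grip_width'])
go([.4873,.1855,.018],np.pi+.118)
p,d=save('side','pics/s6.png')
cv2.imwrite('pics/s6c.png',cv2.resize(p[120:240,220:380,::-1],None,fx=4,fy=4,interpolation=cv2.INTER_CUBIC))
E
```

```text
[0.48859309 0.18601126 0.03694401] [ 3.14123535e+00  1.39825642e-03 -3.02728600e+00] [-0.53405103  0.82801424 -1.83780009] 0.022935111882620245
tool shift cm [ 0.14 -0.04  1.89]
rz deg -0.2
```

View pics/w6.png

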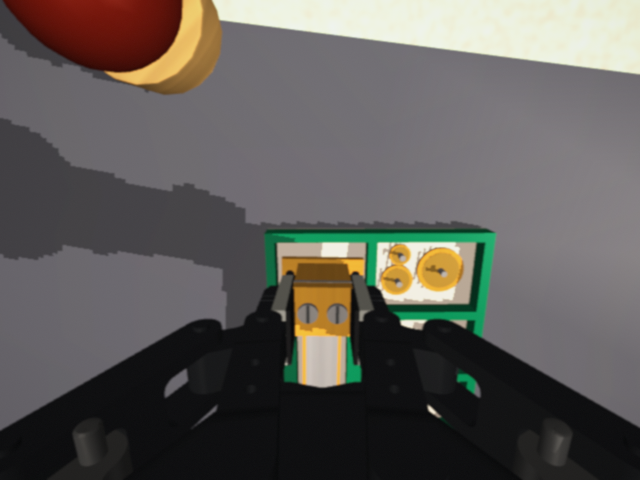

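View pics/s6c.png

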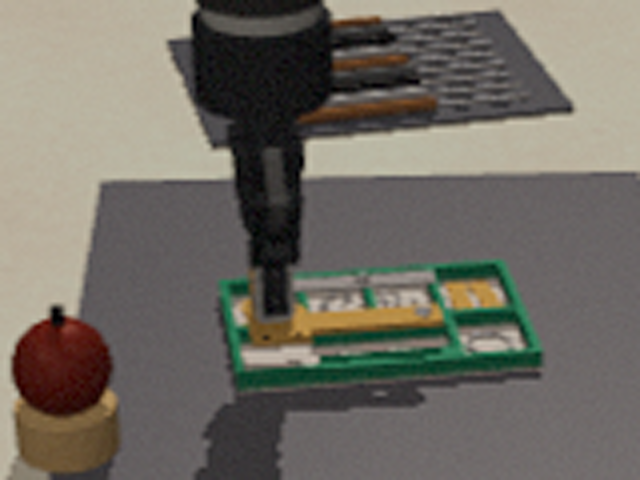

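>>> servo_tool(
  series=[
    [0.1,0,0.6,0,0,0],
    [0.1,0,1.2,0,0,0],
    [0.1,0,1.6,0,0,0],
    [0.1,0,1.7,0,0,0],
    [0.1,0,1.7,0,0,0],
    [0.1,0,1.7,0,0,0],
  ],
)

```text
time: 15.05
position: [0.4865, 0.1855, 0.0187]
eef_rot: [-3.142, -0.0, -3.027]
force: [0.1, 0.2, -1.8]
grip_width: 0.0228
```

>>> servo_tool(
  series=[
    [0,0,0.05,0,0,0],
    [0,0,0.1,0,0,0],
    [0,0,0.15,0,0,0],
    [0,0,0.15,0,0,0],
    [0,0,0.15,0,0,0],
  ],
)

```text
time: 15.47
position: [0.4867, 0.1856, 0.0173]
eef_rot: [3.142, 0.0, -3.027]
force: [-0.3, -0.1, -1.7]
grip_width: 0.0227
```

>>> servo_tool(
  series=[
    [0,0,0.05,0,0,0],
    [0,0,0.1,0,0,0],
    [0,0,0.1,0,0,0],
    [0,0,0.1,0,0,0],
  ],
)

```text
time: 15.8
position: [0.4866, 0.1855, 0.0162]
eef_rot: [-3.142, -0.0, -3.027]
force: [-0.5, 0.6, -2.4]
grip_width: 0.0227
```

>>> servo_tool(
  series=[
    [0,0,0.05,0,0,0],
    [0,0,0.05,0,0,0],
    [0,0,0.05,0,0,0],
  ],
)

```text
time: 16.05
position: [0.4867, 0.1855, 0.0161]
eef_rot: [-3.142, 0.0, -3.027]
force: [-2.9, -0.7, 3.7]
grip_width: 0.0227
```

>>> servo_tool(
  series=[
    [0,0,0,0,0,0],
    [0,0,0,0,0,0],
    [0,0,0,0,0,0],
    [0,0,0,0,0,0],
    [0,0,0,0,0,0],
  ],
  claw=50,
)

```text
time: 16.47
position: [0.4867, 0.1856, 0.0158]
eef_rot: [3.142, 0.0, -3.027]
force: [-0.0, 0.2, 0.6]
grip_width: 0.0422
```

>>> servo_tool(
  series=[
    [0,0,-1,0,0,0],
    [0,0,-3,0,0,0],
    [0,0,-6,0,0,0],
    [0,0,-9,0,0,0],
    [0,0,-11,0,0,0],
    [0,0,-11,0,0,0],
    [0,0,-11,0,0,0],
    [0,0,-11,0,0,0],
  ],
)

```text
time: 17.13
position: [0.4863, 0.1854, 0.1257]
eef_rot: [-3.142, -0.0, -3.027]
force: [-0.1, 0.3, -0.2]
grip_width: 0.0428
```

```bash
python3 - <<'E'
from h import *
K,C=cam('wrist'); p,d=save('wrist','pics/w7.png'); np.save('pics/C7.npy',C)
o=r.get_obs();print(o['position'],o['force'],o['grip_width'])
for t in ['post_a','rivet_a']:
    print(t,[(round(x['p'],2),np.round(x['centre'],4).tolist(),toimg(K,C,x['centre']).round().tolist()) for x in vision.landmark_of('wrist',t)])
E
```

```text
[0.48587353 0.1852345  0.12503362] [-0.0976805   0.27549346  0.32265235] 0.04242293961690958
post_a [(0.89, [0.4347, -0.0254, 0.0153], [[41.0, 133.0]]), (0.72, [0.488, 0.1835, 0.0178], [[319.0, 236.0]]), (0.66, [0.6887, -0.0463, 0.0188], [[44.0, 419.0]])]
rivet_a [(0.74, [0.5328, 0.1944, 0.0349], [[326.0, 299.0]])]
```

View pics/w7.png

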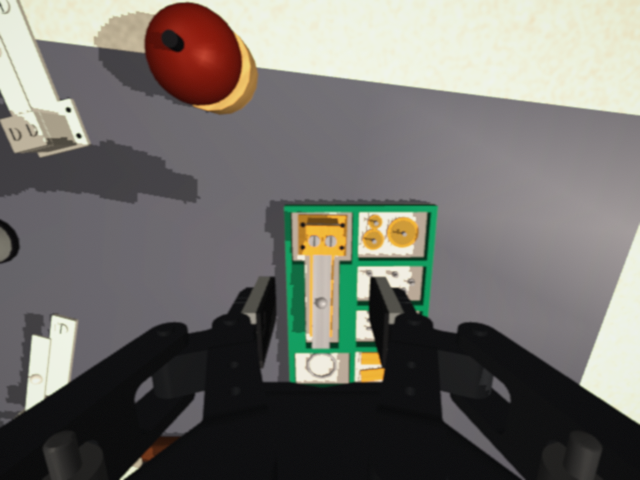

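```bash
python3 - <<'E'
from h import *
K=vision.camera_info('wrist')['mtx']; C=np.load('pics/C7.npy'); d=np.load('pics/wrist_d.npy'); P=cloud(K,C,d)
q=atz(K,C,321,302,.0335); print(q,P[302,321], 'post from screws',atz(K,C,322.5,241,.037))
m=(P[...,2]>.031)&(np.hypot(P[...,0]-.487,P[...,1]-.185)<.02); print(P[m].mean(0))
go([q[0],q[1],.042],np.pi+.118)
E
```

```text
[0.53636101 0.19077226 0.0335    ] [0.53580936 0.19071181 0.03462308] post from screws [0.48650245 0.1861716  0.037     ]
[0.47642858 0.18466872 0.19678122]
tool shift cm [-5.12 -0.02  8.25]
rz deg -0.2
```

>>> servo_tool(
  series=[
    [-2,0,0,0,0,0],
    [-4,0,1,0,0,0],
    [-5.2,0,3,0,0,0],
    [-5.2,0,5,0,0,0],
    [-5.2,0,7,0,0,0],
    [-5.2,0,8,0,0,0],
    [-5.2,0,8.2,0,0,0],
    [-5.2,0,8.2,0,0,0],
    [-5.2,0,8.2,0,0,0],
    [-5.2,0,8.2,0,0,0],
  ],
  claw=0,
)

```text
time: 18.12
position: [0.5392, 0.1919, 0.045]
eef_rot: [3.141, 0.002, -3.027]
force: [0.0, 0.4, -0.6]
grip_width: -0.0003
```

>>> servo_tool(
  series=[
    [0,0,0.3,0,0,0],
    [0,0,0.6,0,0,0],
    [0,0,0.7,0,0,0],
    [0,0,0.7,0,0,0],
    [0,0,0.7,0,0,0],
  ],
)

```text
time: 18.53
position: [0.5382, 0.1915, 0.0368]
eef_rot: [-3.142, -0.0, -3.027]
force: [-0.3, -0.5, 0.1]
grip_width: -0.0002
```

>>> servo_tool(
  series=[
    [0,0,0.1,0,0,0],
    [0,0,0.2,0,0,0],
    [0,0,0.3,0,0,0],
    [0,0,0.3,0,0,0],
    [0,0,0.3,0,0,0],
  ],
)

```text
time: 18.95
position: [0.5383, 0.1915, 0.0337]
eef_rot: [-3.142, -0.0, -3.027]
force: [0.3, -0.0, 0.6]
grip_width: -0.0003
```

>>> servo_tool(
  series=[
    [0,0,0.1,0,0,0],
    [0,0,0.15,0,0,0],
    [0,0,0.2,0,0,0],
    [0,0,0.2,0,0,0],
    [0,0,0.2,0,0,0],
  ],
)

```text
time: 19.37
position: [0.5385, 0.1915, 0.032]
eef_rot: [3.142, 0.0, -3.027]
force: [0.5, -0.3, 2.8]
grip_width: 0.0002
```

>>> servo_tool(
  series=[
    [0,0,0.05,0,0,0],
    [0,0,0.1,0,0,0],
    [0,0,0.15,0,0,0],
    [0,0,0.15,0,0,0],
    [0,0,0.15,0,0,0],
  ],
)

```text
time: 19.78
position: [0.5385, 0.1915, 0.0305]
eef_rot: [3.142, 0.0, -3.027]
force: [0.4, 0.6, 5.2]
grip_width: 0.0004
```

>>> servo_tool(
  series=[
    [0,0,0.03,0,0,0],
    [0,0,0.05,0,0,0],
    [0,0,0.05,0,0,0],
  ],
)

```text
time: 20.03
position: [0.5385, 0.1915, 0.03]
eef_rot: [3.142, 0.0, -3.027]
force: [0.3, 0.5, 4.9]
grip_width: -0.0001
```

>>> servo_tool(
  series=[
    [0,0,0.02,0,0,0],
    [0,0,0.02,0,0,0],
    [0,0,0.02,0,0,0],
  ],
)

```text
time: 20.28
position: [0.5386, 0.1916, 0.0298]
eef_rot: [3.142, 0.001, -3.027]
force: [0.3, -0.0, 4.8]
grip_width: 0.0001
```

>>> servo_tool(
  series=[
    [0,0,0,0,0,0],
    [0,0,0,0,0,0],
  ],
)

```text
time: 20.45
position: [0.5386, 0.1915, 0.0298]
eef_rot: [3.142, 0.0, -3.027]
force: [-0.0, -1.4, 5.8]
grip_width: 0.0002
```

>>> servo_tool(
  series=[
    [0,0,0,0,0,0],
    [0,0,0,0,0,0],
  ],
)

```text
time: 20.62
position: [0.5386, 0.1915, 0.0298]
eef_rot: [3.142, 0.001, -3.027]
force: [0.2, -0.6, 5.8]
grip_width: -0.0
```

>>> servo_tool(
  series=[
    [0,0,0,0,0,0],
    [0,0,0,0,0,0],
  ],
)

```text
time: 20.78
position: [0.5385, 0.1915, 0.0298]
eef_rot: [3.142, 0.0, -3.027]
force: [0.2, -0.6, 5.5]
grip_width: -0.0002
```

>>> servo_tool(
  series=[
    [0,0,0.03,0,0,0],
    [0,0,0.03,0,0,0],
    [0,0,0.03,0,0,0],
    [0,0,0.03,0,0,0],
  ],
)

```text
time: 21.12
position: [0.5386, 0.1916, 0.0295]
eef_rot: [3.142, 0.001, -3.027]
force: [-0.4, -0.2, 6.2]
grip_width: 0.0001
```

>>> servo_tool(
  series=[
    [0,0,0,0,0,0],
    [0,0,0,0,0,0],
  ],
)

```text
time: 21.28
position: [0.5386, 0.1915, 0.0296]
eef_rot: [3.142, 0.001, -3.027]
force: [1.0, -0.5, 5.2]
grip_width: 0.0
```

>>> servo_tool(
  series=[
    [0,0,0,0,0,0],
    [0,0,0,0,0,0],
  ],
)

```text
time: 21.45
position: [0.5386, 0.1915, 0.0295]
eef_rot: [3.142, 0.0, -3.027]
force: [-0.3, -1.2, 5.8]
grip_width: -0.0001
```

>>> servo_tool(
  series=[
    [0,0,0,0,0,0],
    [0,0,0,0,0,0],
  ],
)

```text
time: 21.62
position: [0.5386, 0.1915, 0.0295]
eef_rot: [3.142, 0.001, -3.027]
force: [0.5, -0.1, 6.4]
grip_width: 0.0
```

>>> servo_tool(
  series=[
    [0,0,-0.3,0,0,0],
    [0,0,-1,0,0,0],
    [0,0,-3,0,0,0],
    [2,0,-7,0,0,0],
    [4,0,-11,0,0,0],
    [5,0,-13,0,0,0],
    [5,0,-14,0,0,0],
    [5,0,-14,0,0,0],
    [5,0,-14,0,0,0],
    [5,0,-14,0,0,0],
  ],
)

```text
time: 22.45
position: [0.4882, 0.1855, 0.1676]
eef_rot: [-3.141, -0.002, -3.027]
force: [0.1, -0.3, -0.7]
grip_width: 0.0
```

```bash
python3 - <<'E'
from h import *
K,C=cam('wrist'); p,d=save('wrist','pics/w8.png'); P=cloud(K,C,d)
o=r.get_obs();print(o['time'],o['position'],o['force'])
q=atz(K,C,0,0,0)
cv2.imwrite('pics/w8c.png',cv2.resize(p[180:360,250:450,::-1],None,fx=3,fy=3))
t=[(x['p'],x['centre']) for x in vision.landmark_of('wrist','post_a')]; print(t)
p,d=save('side','pics/s8.png')
t=[(round(x['p'],2),x['centre']) for x in vision.landmark_of('side','post_a')]; print(t)
E
```

```text
22.5 [0.48792457 0.18537723 0.16729294] [ 0.06202314  0.69467265 -0.45729623]
[(0.84, [0.4872, 0.1819, 0.0189]), (0.7, [0.4388, -0.0249, 0.0149]), (0.63, [0.6912, -0.0476, 0.0192])]
[(0.93, [0.6887, -0.0502, 0.0169]), (0.91, [0.4828, -0.2345, 0.018]), (0.83, [0.5044, -0.3304, 0.0188]), (0.83, [0.4878, 0.1855, 0.0174]), (0.63, [0.4308, -0.0254, 0.0175]), (0.61, [0.6857, -0.264, 0.0173])]
```

View pics/w8c.png

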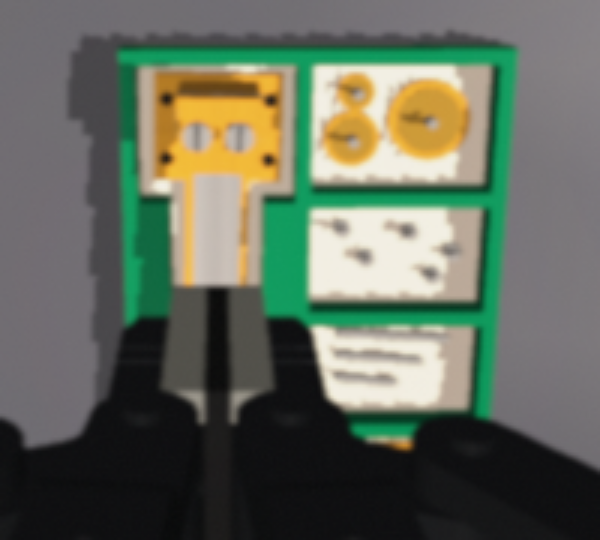

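View pics/s8.png

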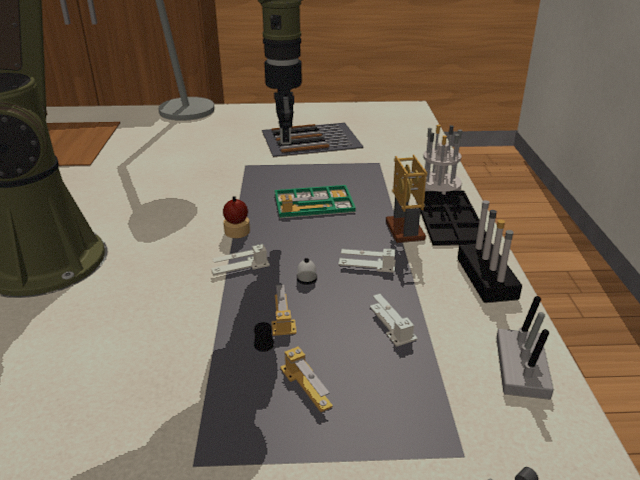

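```bash
python3 -c "
from h import *
print(sign_off())"
```

```text
the job is handed in; nothing more can be done
None
```

The medium spring unit is lying flat in the T-shaped compartment, broad foot in the broad end. I pressed its rivet again there and handed the job in at about 22.5 s; no verdict is reported.

- **Finding it:** I pressed two of the three brass units.
  - The one next to the loupe gave about 0.75 N/mm, so it is the weak one.
  - The one next to the dust dome gave about 1.4 N/mm and reached 6 N at roughly 4.4 mm of tool travel, so it is the medium one.
  - I did not press the third, so calling it strong is by elimination.
- **Placing it:** I gripped the unit by its post, lowered it until it touched the tray floor, then let go. The readings for the post in the compartment were within about 4 mm of where it should be. The closest, from the side camera, was within 1 mm.
- **Pressing it in the tray:** I held the rivet with forces that averaged about 5.5 N for half a second, then about 5.9 N for another half second. Single readings ran from 4.8 to 6.4 N, with sensor noise of about 0.5 N. The fingers travelled about 4.5 mm, so the leaf bent about 3.7 mm, as a medium one should.
- **Last checks:** The gripper is clear and touches nothing. In the side view, the other two units are where they started (within the 4 mm accuracy of that measurement). The loupe, dome, blower, movement and white look-alikes looked unmoved in the pictures; I did not measure them again.

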